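# Open the breakfast box's fold-down flap onto its supports

## Robot

A 6-joint arm with a two-finger parallel gripper is mounted at the origin on a cart in front of the work surface, level with it; the furniture and walls round the work are solid. World frame = base frame: x ahead of the robot, y to its left, z up, the work surface at z = 0. Lengths are in m, angles in rad, forces in N, time in s.
With the tool pointing down it reaches from about 0.3 to 0.85 m from the base axis. Payload 4.2 kg.
Tool frame: the origin (TCP) lies at the very end of the fingers, on their centre line; the grasp point (between the pads) lies 19 mm behind it (grasp_offset is the distance from the TCP to the grasp point, in m); z points along the fingers, y is the line along which they close (so a half turn about z gives the same grasp; the last joint's range is limited). The gripper opens to 91 mm and grips with 3 to 60 N. Pads are 32 mm wide; open, the fingers measure 118 mm over their backs; the gripper's body (76 mm by 178 mm) begins 60 mm behind the grasp point.
Start: joints at [1.081, 0.32, 1.565, -0, 1.257, -0.02], TCP at [0.26, 0.513, 0.214] pointing down, gripper open.
Joint ranges: [-3.11, 3.11], [-0.84, 2.01], [0.21, 2.61], [-1.34, 4.49], [0.05, 2.63], [-2.56, 2.56]. Speed limits (rad/s): [2.57, 2.57, 3.14, 3.14, 3.14, 3.14].

## Interface

Orientations are given as a unit quaternion [x, y, z, w].
In Python, from rig import read_state, camera, finish_job, grasp_offset gives the robot as it stands.
- The arm moves only by the tool servo_tool, never from a script. Its argument "targets" is one flat list of numbers, 6 for each row, row after row: the shift along the tool's x, y, z in units of 30 mm (1.0 is 30 mm), then the turn, a rotation vector about the tool's x, y, z in units of 6 degrees (1.0 is 6 degrees). In form: [dx, dy, dz, ax, ay, az, dx, dy, dz, ax, ay, az, ...]. A call has 1 to 20 rows; each row is the pose to reach, as a shift and turn from the pose commanded when the call began, along the tool's axes at that moment; what a row does not reach only later rows make up. A row lasts 1/12 s, in which the tool goes at most 41.7 mm and 7.16 degrees, less where a joint would pass 70% of its speed; a pose out of reach is approached as far as the arm can. A call with a gripper value outside its range is refused whole. "fingers" is the opening in per cent of the stroke, from 0 (shut) to 100 (fully open), set as the call begins (left out, the last holds). The fingers move at their own pace and stop on an object; "grip_force" is the grip in N (left out, the last holds). Time passes only in rows, so rows that repeat a pose let the fingers close. It gives the time, the measured TCP pose, the force, the opening and the grip force at its end, in the units of the state.
- read_state(): the state, without advancing time (a new reading comes with each control period).
- camera(name): name is "scene" or "top" or "wrist"; returns a dict with "img" (420x560x3 uint8, red, green, blue), "intrinsics" (3x3 intrinsics, pixels), "k1" (the pictures are not rectified: a ray, as slopes to the right and down, at radius r is drawn at 1 + k1 r^2 times it, then the intrinsics apply), "R" (3x3) and "t" (3): a world point X has camera coordinates R X + t; the wrist camera has in their place "T_tool_cam" (4x4, takes a point from camera to tool coordinates, whose origin is the TCP and whose axes are the flange's). Camera axes: x right, y down, z forward; pixel columns grow to the right and rows downward; lengths in m; the calibration is good to about 2 mm. A picture is of the moment at which its call begins: read the wrist's pose just before it. There is no depth.
- finish_job(): hands the job in; it is judged then, once.
The state is a dict: "time": time; "joint_pos": joint angles; "qvel": joint speeds; "tau": joint torques, N m; "position": TCP position; "tool_rot": TCP orientation; "force": force on the tool from outside, world axes, zero at the start; "wrist_torque": the same for the moment, N m; "gripper_width": finger opening in m; "grasp_force": force on a finger pad.
Only numpy, scipy, OpenCV 4.12 (cv2) and the standard library are available. Lean on these libraries where they do the work, as an engineer would, in place of code of your own. Each camera call takes 0.05 s, during which the arm holds its last target. There are 200 camera calls.

## Task

Get the wooden breakfast box on the counter ready for serving: pull both of its slide-out supports (the ones with the square metal pulls) fully out, and only then fold its front flap down so that it rests level on them. Leave the drawer with the round knob between them shut.

Things in the scene. Friction and masses are not known exactly. Their poses are not given: they have to be found in the camera images.
- box: Light oak box fixed on the counter, 260 wide, 157 deep, 205 high, open on top. Origin on the counter below the middle of the flap's hinge; x runs into the box, away from the robot, y to its left, z up. Base front at x = -12 mm, 66 high; inner floor 80 high; sides 195 high at y = +-120 to 130; back panel at x = 137. Inside stand a 50 mm divider and jars up to 76 tall, all at x over 45.
- flap (a joint): Front flap's hinge, rad: 0 upright, negative leaning back (stop at -0.25, closed), 1.571 folded down level towards the robot. Braked: stays near upright, sinks slowly by itself (under 1 rad/s) beyond about 0.6. Pushing it near its free edge takes 1 to 3 N. With the supports in it sinks past level, to about 1.78.
- flap_edge (a point): Middle of the flap's free upper edge, on the inner face; about 197 mm above the counter when closed. The flap is a darker wooden board, 234 wide, 120 long from hinge to edge, 12 thick, cork inside. Closed fingers fit in behind it from above, at the middle, and can push its inner face. A wall cabinet hangs about 0.48 m above the counter behind it.
- flap_hinge (a point): Middle of the hinge line, which runs along the box's y, in the plane of the flap's inner face, 80 mm above the counter. With the flap level, its inner face is on top at 80 mm and its underside at 68 mm.
- support_left (a joint): How far the left support (at the box's y = +100 mm) is pulled out of the base, along the box's -x, in m: 0 in, 0.07 fully out (a firm stop). About 2 N of friction; stays where it is left. A dark wooden runner, 20 wide, its top 68 mm above the counter, with an aluminium pull in front.
- support_left_pull (a point): Grip point of the left support's pull, 60 mm ahead of the hinge line (in the box's -x) when in, 44 mm above the counter; moves with the support. The pull is a square aluminium bar along the box's x, 14 wide, 16 high, 68 long in front of the base, with a 20 wide flange at its front end, 17 mm ahead of this point. Can be pinched across y from above.
- support_right (a joint): The same for the right support, at the box's y = -100 mm: 0 in, 0.07 fully out.
- support_right_pull (a point): Grip point of the right support's pull, which is like the left one.
- drawer (a joint): The drawer in the middle of the base, between the supports, with a round brass knob, 22 across, that stands 37 mm out of the base's front, 38 mm above the counter: 0 shut, grows in m as it is pulled out (to 0.08). It is to stay shut.

How it is judged:
On the way, in this order (a step that is already met when the one before it is completed fails the run):
1. both supports are pulled out while the flap is still up (value of joint each of support_left, support_right above 0.055 m and value of joint flap below 0.6 rad), for 0.2 s.
2. the flap is folded down level (value of joint flap between 1.45 and 1.67 rad), for 0.2 s.
At the end, for the whole second after the job is handed in: Both supports are at least 55 mm out (of 70), the flap lies at rest on them within about 0.1 rad of level, and the middle drawer is shut (less than 15 mm open) (all of step 2 and value of joint each of support_left, support_right above 0.055 m and velocity of joint flap below 0.05 rad/s and value of joint drawer below 0.015 m); the robot touches nothing.
It fails at once if the middle drawer is pulled open by more than 20 mm (value of joint drawer above 0.02 m).
It fails at once if the flap is lowered past 50 degrees from upright before both supports are out (value of joint flap above 0.87 rad and value of joint any of support_left, support_right below 0.05 m).
It also fails if it takes over 61 s, if anything falls off the work surface, if the arm or the gripper's body presses on something with over 40 N, if the wrist force passes 120 N, or if a joint passes its speed limit or range.

## Working session

There is one attempt and no reset: what is moved stays moved. The work goes in short steps, Python scripts to look and compute and a tool call to move; the robot and the scene stay as the last step left them, time stands still between calls to the robot, and variables do not carry over. Pictures are saved under pics/ and viewed, at most 10 in all, crops included, and the job is handed in when it is done.

Besides the shell and the picture viewer there is one more tool, called after ">>>" by a JSON object that holds its "method" and its "body". servo_tool: Moves the arm, as the interface text tells. Its arguments: {"type":"object","properties":{"targets":{"type":"array","items":{"type":"number"}},"fingers":{"type":"number"},"grip_force":{"type":"number"}},"required":["targets"]}

```bash
mkdir -p pics; ls; python3 - <<'E'
from rig import *
import cv2,numpy as np
s=read_state(); print({k:np.round(v,3).tolist() for k,v in s.items()}, grasp_offset)
for n in ("scene","top"):
    c=camera(n); cv2.imwrite(f"pics/{n}0.png",c["img"][:,:,::-1]); print(n,c["intrinsics"],c["k1"],c["R"],c["t"])
c=camera("wrist");print(c["T_tool_cam"],c["intrinsics"])
E
```

```text
pics
{'time': 0.0, 'joint_pos': [1.081, 0.32, 1.566, -0.0, 1.257, -0.02], 'qvel': [0.001, 0.001, 0.001, -0.002, -0.002, -0.001], 'tau': [-0.003, -41.246, -23.197, 0.072, 0.046, -0.0], 'position': [0.26, 0.512, 0.213], 'tool_rot': [0.233, 0.973, -0.001, -0.0], 'force': [0.067, 0.907, -0.875], 'wrist_torque': [-0.06, 0.032, 0.019], 'grasp_force': 0.0, 'gripper_width': 0.091} 0.0188
scene [[416.95755237   0.         283.45290758]
 [  0.         416.95755237 207.23255165]
 [  0.           0.           1.        ]] -0.11171370464859413 [[ 0.61993244 -0.78464824 -0.00330281]
 [-0.58527494 -0.4596004  -0.66799754]
 [ 0.52262513  0.4160464  -0.74415615]] [-0.43200071  0.35267266  0.73303675]
top [[434.56218971   0.         277.83591332]
 [  0.         434.56218971 207.32207376]
 [  0.           0.           1.        ]] 0.046875941559992015 [[-0.02933297 -0.99939355  0.0187645 ]
 [-0.99366338  0.02711677 -0.10907686]
 [ 0.10850188 -0.02184514 -0.99385619]] [-0.13594477  0.54580669  0.91319976]
[[-1.09412866e-04 -9.64935789e-01 -2.62486021e-01  7.36280116e-02]
 [ 9.99999980e-01 -6.11464646e-05 -1.92050042e-04 -6.32851596e-04]
 [ 1.69265866e-04 -2.62486037e-01  9.64935776e-01 -1.70673642e-01]
 [ 0.00000000e+00  0.00000000e+00  0.00000000e+00  1.00000000e+00]] [[291.40757847   0.         282.69858335]
 [  0.         291.40757847 213.36784877]
 [  0.           0.           1.        ]]
```

View pics/scene0.png

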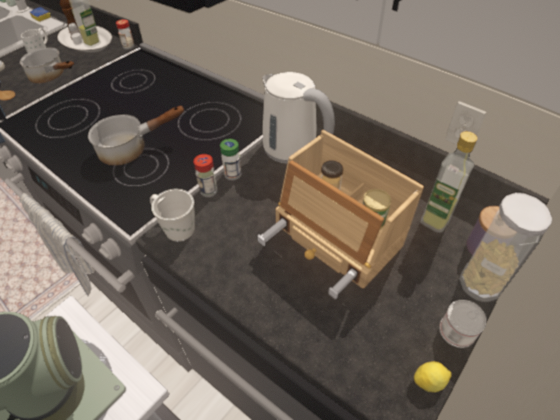

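View pics/top0.png

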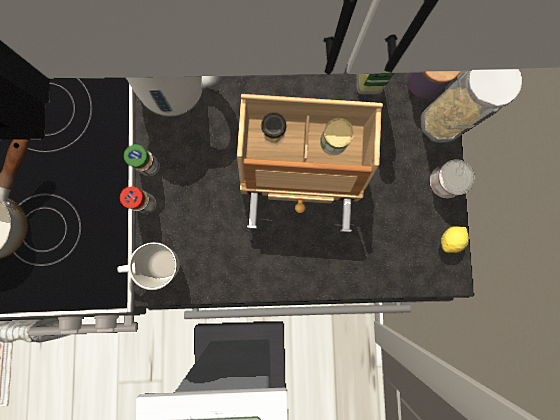

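The scene view shows the box with both aluminium pulls (about (272,232) and (343,280)). In the top view the pulls run (253,193)-(252,230) and (347,198)-(346,231), the knob is at (300,208), and the flap edge runs (247,162)-(369,170). Next I'll measure the pulls with masks.

```bash
cat > h.py <<'E'
import numpy as np,cv2
from scipy.spatial.transform import Rotation as Ro
from rig import *
def grab(n):
    s=read_state(); c=camera(n); c["img"]=np.ascontiguousarray(c["img"])
    if n=="wrist":
        T=np.eye(4);T[:3,:3]=Ro.from_quat(s["tool_rot"]).as_matrix();T[:3,3]=s["position"]
        W=T@np.array(c["T_tool_cam"]); c["C"]=W[:3,3];c["Rw"]=W[:3,:3]
    else:
        R=np.array(c["R"]);c["Rw"]=R.T;c["C"]=-R.T@np.array(c["t"])
    return c
def ray(c,uv):
    p=(np.array(uv,float)-np.array(c["intrinsics"])[:2,2])/c["intrinsics"][0][0]
    q=p.copy()
    for _ in range(20): q=p/(1+c["k1"]*(q@q))
    d=c["Rw"]@np.array([q[0],q[1],1]); return d/np.linalg.norm(d)
def onz(c,uv,z):
    d=ray(c,uv); return c["C"]+d*(z-c["C"][2])/d[2]
def tri(c1,u1,c2,u2):
    d1,d2=ray(c1,u1),ray(c2,u2); A=np.stack([d1,-d2],1)
    ab=np.linalg.lstsq(A,c2["C"]-c1["C"],rcond=None)[0]
    p,q=c1["C"]+ab[0]*d1,c2["C"]+ab[1]*d2; return (p+q)/2,np.linalg.norm(p-q)
E
python3 - <<'E'
from h import *
c=grab("top"); im=c["img"]; hsv=cv2.cvtColor(im,cv2.COLOR_RGB2HSV)
P=[]
for x0,x1 in((242,264),(336,358)):
    m=np.zeros(im.shape[:2],np.uint8); m[188:240,x0:x1]=((hsv[...,2]>115)&(hsv[...,1]<50))[188:240,x0:x1]
    n,l,st,ce=cv2.connectedComponentsWithStats(m); i=1+st[1:,4].argmax()
    ys,xs=np.where(l==i); print(st[i],ce[i])
    r=cv2.minAreaRect(np.c_[xs,ys].astype(np.float32)); print(r)
    tip=(xs[ys>=ys.max()-1].mean(),ys.max()); P.append((ce[i],tip)); print("cen",onz(c,ce[i],.052),"tip",onz(c,tip,.052),"first",onz(c,(xs[ys<=ys.min()+1].mean(),ys.min()),.052))
a,b=[onz(c,p[0],.052) for p in P]; d=b-a; print("sep",np.linalg.norm(d[:2]),"yaw",np.degrees(np.arctan2(d[0],-d[1])))
E1,E2=onz(c,(247,162),.197),onz(c,(369,170),.197); print(E1,E2,np.linalg.norm(E1-E2))
print(onz(c,(300,208),.045))
cv2.imwrite("pics/topc.png",cv2.resize(im[80:250,220:400,::-1],None,fx=4,fy=3.5)[:600,:800])
E
```

```text
[247 193  10  35 236] [252.50847458 210.74576271]
((251.5, 210.0), (34.0, 9.0), 90.0)
cen [ 0.53362717 -0.09697976  0.052     ] tip [ 0.49918693 -0.09456523  0.052     ] first [ 0.57154894 -0.09996405  0.052     ]
[341 199  11  33 236] [346.3940678  215.26271186]
((346.0, 215.0), (10.0, 32.0), -0.0)
cen [ 0.51852524 -0.29599917  0.052     ] tip [ 0.48512233 -0.29471092  0.052     ] first [ 0.55330035 -0.29842178  0.052     ]
sep 0.19959156884284357 yaw -4.339384837483234
[ 0.60745649 -0.09443574  0.197     ] [ 0.58702106 -0.31456698  0.197     ] 0.22107774314194606
[ 0.53746967 -0.1984711   0.045     ]
```

View pics/topc.png

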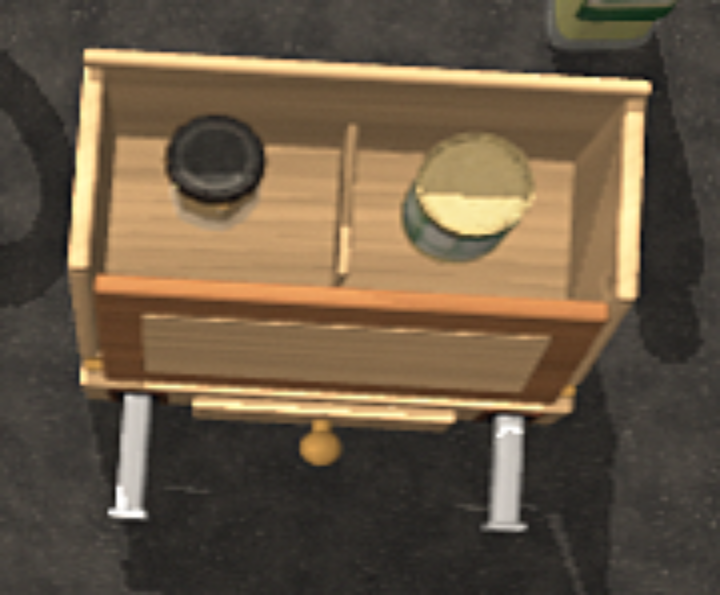

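The crop confirms the layout: two pulls (flange tips at crop (127,515) and (503,528)), the knob between them, and the flap closed and leaning back. The pulls measure 199.6 mm apart (200 expected) and the box yaw is -4.3°. That puts the hinge at about (0.571,-0.200) and the left grip point at about (0.519,-0.096). I'll go above the left pull.

>>> {"method": "servo_tool", "body": {"targets": [-4,-3.5,0,0,0,-1,-8,-7,0,0,0,-2,-12,-10,0,0,0,-3,-16.9,-14.2,0,0,0,-3.8,-16.9,-14.2,0,0,0,-3.8,-16.9,-14.2,0,0,0,-3.8,-16.9,-14.2,0,0,0,-3.8,-16.9,-14.2,0,0,0,-3.8,-16.9,-14.2,0,0,0,-3.8,-16.9,-14.2,0,0,0,-3.8,-16.9,-14.2,0,0,0,-3.8,-16.9,-14.2,0,0,0,-3.8,-16.9,-14.2,0,0,0,-3.8,-16.9,-14.2,0,0,0,-3.8,-16.9,-14.2,0,0,0,-3.8,-16.9,-14.2,0,0,0,-3.8,-16.9,-14.2,0,0,0,-3.8,-16.9,-14.2,0,0,0,-3.8,-16.9,-14.2,0,0,0,-3.8,-16.9,-14.2,0,0,0,-3.8], "fingers": 60}}

```text
time: 1.87
position: [0.5189, -0.0955, 0.2138]
tool_rot: [0.035, 0.999, 0.0, -0.0]
force: [0.0, 0.3, 0.1]
gripper_width: 0.0551
grasp_force: 0.0
```

```bash
python3 - <<'E'
from h import *
c=grab("wrist"); cv2.imwrite("pics/w1.png",c["img"][:,:,::-1]); print(c["C"])
t=grab("top"); print("cabinet edge",onz(t,(300,72),.48)); print(read_state()["joint_pos"])
# predicted pull pixel
for X in ([.5188,-.0958,.052],[.5036,-.2952,.052]):
    q=c["Rw"].T@(np.array(X)-c["C"]); q=q[:2]/q[2]; q=q*(1+c["k1"]*(q@q)); K=np.array(c["intrinsics"]); print(q*K[0,0]+K[:2,2])
E
```

```text
[ 0.44529174 -0.09107887  0.38456188]
cabinet edge [ 0.65116609 -0.17206316  0.48      ]
[-2.03635962e-01  2.45300278e-01  1.67014523e+00  3.10578673e-04
  1.22616100e+00 -1.70454785e+00]
[283.07009387 199.70976548]
[112.68050637 198.93012615]
```

View pics/w1.png

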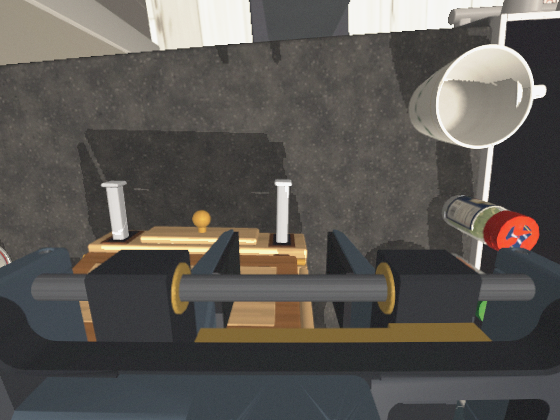

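The wrist view shows the left pull at column 283 with its flange at row 183, which matches the predicted grip point (283,200). The right pull is at column about 115, with 113 predicted. I'll descend and grip.

>>> {"method": "servo_tool", "body": {"targets": [0,0,1.2,0,0,0,0,0,2.4,0,0,0,0,0,3.6,0,0,0,0,0,4.6,0,0,0,0,0,5.4,0,0,0,0,0,6,0,0,0,0,0,6.3,0,0,0,0,0,6.3,0,0,0,0,0,6.3,0,0,0]}}

```text
time: 2.72
position: [0.5199, -0.0962, 0.0254]
tool_rot: [0.035, 0.999, -0.0, 0.0]
force: [-0.3, -0.6, 0.2]
gripper_width: 0.0549
grasp_force: 0.0
```

>>> {"method": "servo_tool", "body": {"targets": [0,0,0,0,0,0,0,0,0,0,0,0,0,0,0,0,0,0,0,0,0,0,0,0,0,0,0,0,0,0,0,0,0,0,0,0,0,0,0,0,0,0,0,0,0,0,0,0], "fingers": 0, "grip_force": 20}}

```text
time: 3.38
position: [0.5196, -0.0961, 0.0252]
tool_rot: [0.037, 0.999, 0.001, 0.0]
force: [0.1, 3.2, 1.7]
gripper_width: 0.0143
grasp_force: 20.0
```

>>> {"method": "servo_tool", "body": {"targets": [0.3,0,0,0,0,0,0.6,0,0,0,0,0,0.9,0,0,0,0,0,1.2,0,0,0,0,0,1.5,0,0,0,0,0,1.8,0,0,0,0,0,2,0,0,0,0,0,2.2,0,0,0,0,0,2.3,0,0,0,0,0,2.3,0,0,0,0,0]}}

```text
time: 4.22
position: [0.4585, -0.0907, 0.0257]
tool_rot: [0.038, 0.999, 0.001, 0.009]
force: [16.7, 11.6, -13.3]
gripper_width: 0.0141
grasp_force: 20.1
```

>>> {"method": "servo_tool", "body": {"targets": [0,0,0,0,0,0,0,0,0,0,0,0,0,0,0,0,0,0,0,0,0,0,0,0,0,0,0,0,0,0], "fingers": 50}}

```text
time: 4.63
position: [0.4498, -0.0917, 0.0247]
tool_rot: [0.036, 0.999, 0.0, -0.001]
force: [0.6, -0.6, -0.6]
gripper_width: 0.044
grasp_force: 0.0
```

>>> {"method": "servo_tool", "body": {"targets": [0,0,-1,0,0,0,0,0,-2,0,0,0,0,0,-3,0,0,0,0,0,-4,0,0,0,0,0,-4.5,0,0,0,0,0,-4.5,0,0,0,0,0,-4.5,0,0,0]}}

```text
time: 5.22
position: [0.4502, -0.0917, 0.1599]
tool_rot: [0.036, 0.999, -0.0, 0.0]
force: [-0.1, -0.5, -0.5]
gripper_width: 0.0454
grasp_force: 0.0
```

```bash
python3 - <<'E'
from h import *
s=grab("top");w=grab("wrist")
cv2.imwrite("pics/w2.png",np.hstack([w["img"][:260,:400,::-1],s["img"][100:360,180:460,::-1]]))
E
```

```text
(no output)
```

View pics/w2.png

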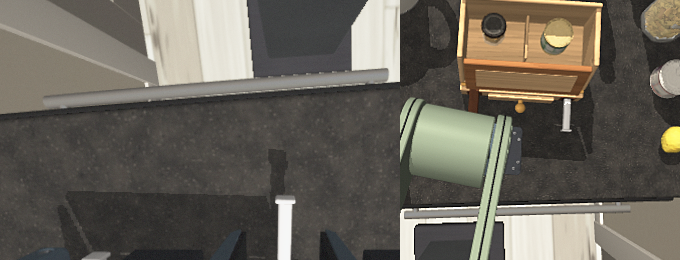

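The left flange tip shows at wrist (285,197) and the right one at (97,254), so the left support has clearly moved out. I'll work out by how much.

```bash
python3 - <<'E'
from h import *
w=grab("wrist"); g=cv2.cvtColor(w["img"],cv2.COLOR_RGB2GRAY)
bx=np.array([.997,-.0757])
for x0,x1,y0 in((278,292,180),(85,108,235)):
    col=g[y0:y0+30,x0:x1].mean(1); r=y0+np.argmax(np.diff(col)); m=g[r+3,x0-10:x1+10]>140; u=x0-10+np.where(m)[0].mean()
    p=onz(w,(u,r+.5),.052); print(u,r,p,"box x",bx@(p[:2]-[.571,-.2]),"box y",np.array([.0757,.997])@(p[:2]-[.571,-.2]))
E
```

```text
285.0 199 [ 0.43657942 -0.08898784  0.052     ] box x -0.14242094206836872 box y 0.10050348155726337
109.0 251 [ 0.47801482 -0.27326767  0.052     ] box x -0.08715985982527084 box y -0.08008684396294055
```

>>> {"method": "servo_tool", "body": {"targets": [-0.5,-1.2,0,0,0,0,-0.9,-2.4,0,0,0,0,-1.3,-3.6,0,0,0,0,-1.7,-4.8,0,0,0,0,-2.1,-6,0,0,0,0,-2.27,-6.6,0,0,0,0,-2.27,-6.6,0,0,0,0,-2.27,-6.6,0,0,0,0]}}

```text
time: 6.03
position: [0.5035, -0.2942, 0.1578]
tool_rot: [0.037, 0.999, 0.001, -0.002]
force: [-0.8, 0.3, -0.4]
gripper_width: 0.0456
grasp_force: 0.0
```

```bash
python3 - <<'E'
from h import *
w=grab("wrist"); cv2.imwrite("pics/w3.png",w["img"][:,:,::-1]); print(read_state()["position"])
for X in ([.504,-.295,.052],):
    q=w["Rw"].T@(np.array(X)-w["C"]); q=q[:2]/q[2]; q=q*(1+w["k1"]*(q@q)); K=np.array(w["intrinsics"]); print(q*K[0,0]+K[:2,2])
E
```

```text
[ 0.50338403 -0.29319031  0.15821481]
[282.42434826 213.04205197]
```

View pics/w3.png

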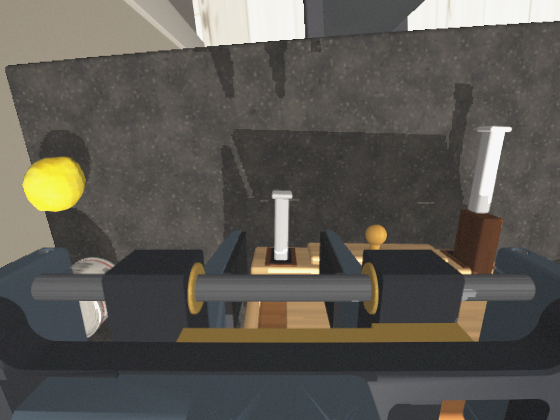

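The right pull is centred at column 282 with its flange at row 194. The left support is well out (flange row 129), so I'll descend and grip the right one.

>>> {"method": "servo_tool", "body": {"targets": [0,0,1,0,0,0,0,0,2,0,0,0,0,0,3,0,0,0,0,0,3.8,0,0,0,0,0,4.3,0,0,0,0,0,4.45,0,0,0,0,0,4.45,0,0,0,0,0,4.45,0,0,0]}}

```text
time: 6.75
position: [0.5048, -0.2934, 0.0271]
tool_rot: [0.035, 0.999, -0.0, 0.0]
force: [0.3, 0.9, 1.4]
gripper_width: 0.0455
grasp_force: 0.0
```

>>> {"method": "servo_tool", "body": {"targets": [0,0,0,0,0,0,0,0,0,0,0,0,0,0,0,0,0,0,0,0,0,0,0,0,0,0,0,0,0,0,0,0,0,0,0,0,0,0,0,0,0,0], "fingers": 0, "grip_force": 20}}

```text
time: 7.33
position: [0.505, -0.2955, 0.0271]
tool_rot: [0.037, 0.999, -0.001, 0.001]
force: [-1.0, -5.2, 2.2]
gripper_width: 0.0139
grasp_force: 23.7
```

>>> {"method": "servo_tool", "body": {"targets": [0.2,0,0,0,0,0,0.4,0,0,0,0,0,0.6,0,0,0,0,0,0.8,0,0,0,0,0,1,0,0,0,0,0,1.2,0,0,0,0,0,1.4,0,0,0,0,0,1.6,0,0,0,0,0,1.8,0,0,0,0,0,2,0,0,0,0,0,2.1,0,0,0,0,0,2.1,0,0,0,0,0]}}

```text
time: 8.33
position: [0.4407, -0.2897, 0.027]
tool_rot: [0.036, 0.999, -0.0, 0.0]
force: [-1.1, -4.6, 7.0]
gripper_width: 0.0144
grasp_force: 23.7
```

>>> {"method": "servo_tool", "body": {"targets": [0.1,0,0,0,0,0,0.15,0,0,0,0,0,0.2,0,0,0,0,0,0.2,0,0,0,0,0]}}

```text
time: 8.67
position: [0.4387, -0.2895, 0.027]
tool_rot: [0.037, 0.999, -0.001, 0.004]
force: [10.0, -2.1, -0.5]
gripper_width: 0.014
grasp_force: 24.1
```

>>> {"method": "servo_tool", "body": {"targets": [0,0,0,0,0,0,0,0,0,0,0,0,0,0,0,0,0,0,0,0,0,0,0,0,0,0,0,0,0,0], "fingers": 50}}

```text
time: 9.08
position: [0.4338, -0.2875, 0.0255]
tool_rot: [0.036, 0.999, 0.001, -0.002]
force: [-0.2, -0.5, 0.3]
gripper_width: 0.0438
grasp_force: 0.0
```

>>> {"method": "servo_tool", "body": {"targets": [0,0,-1,0,0,0,0,0,-2,0,0,0,0,0,-3,0,0,0,0,0,-4,0,0,0,0,0,-5,0,0,0,0,0,-6,0,0,0,0,0,-7,0,0,0,0,0,-7,0,0,0,0,0,-7,0,0,0]}}

```text
time: 9.83
position: [0.4356, -0.289, 0.2375]
tool_rot: [0.036, 0.999, -0.0, 0.001]
force: [-0.1, -0.2, -0.7]
gripper_width: 0.0453
grasp_force: 0.0
```

```bash
python3 - <<'E'
from h import *
w=grab("wrist");t=grab("top");s=grab("scene"); print(read_state()["position"])
cv2.imwrite("pics/w4.png",np.hstack([w["img"][:300,250:,::-1],t["img"][60:360,200:420,::-1],s["img"][100:400,220:420,::-1]]))
E
```

```text
[ 0.43448109 -0.28825309  0.23465925]
```

View pics/w4.png

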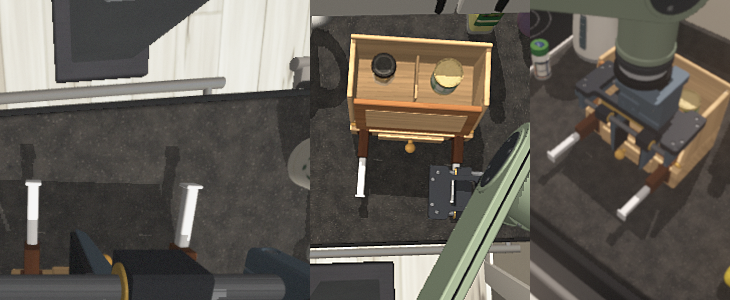

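Both flanges now sit at nearly the same wrist row (182 right, 186 left), so both supports are out against their stops. The flap is still closed and the drawer is shut. Next I'll close the fingers, tilt the tool 20° away from the cabinet and move behind the flap.

>>> {"method": "servo_tool", "body": {"targets": [0,1,-0.3,0,-1,0,0,2,-0.5,0,-2,0,-0.5,3.2,-0.5,0,-3,0,-1.5,3.2,-0.5,0,-3.33,0,-2.5,3.2,-0.5,0,-3.33,0,-3.5,3.2,-0.5,0,-3.33,0,-4.5,3.2,-0.5,0,-3.33,0,-5.5,3.2,-0.5,0,-3.33,0,-6.2,3.2,-0.5,0,-3.33,0,-6.6,3.2,-0.5,0,-3.33,0,-6.6,3.2,-0.5,0,-3.33,0,-6.6,3.2,-0.5,0,-3.33,0], "fingers": 0}}

```text
time: 10.98
position: [0.6391, -0.2071, 0.2489]
tool_rot: [0.035, 0.985, -0.005, 0.171]
force: [-1.0, 1.2, -0.6]
gripper_width: 0.0004
grasp_force: 0.0
```

```bash
python3 - <<'E'
from h import *
t=grab("top");s=grab("scene"); 
st=read_state();print(st["position"],st["tool_rot"],st["force"],st["gripper_width"])
p=np.array(st["position"])[:2]-[.571,-.2]; print("box",p@[.997,-.0757],p@[.0757,.997])
cv2.imwrite("pics/w5.png",np.hstack([t["img"][40:300,200:420,::-1],s["img"][60:320,220:460,::-1]]).repeat(1,0))
E
```

```text
[ 0.63858077 -0.20731531  0.25022247] [ 0.03550288  0.98442918 -0.00578622  0.17206175] [0.36891141 0.06313327 0.84843584] 0.0003265971269702132
box 0.06793179825520304 -0.002177495490464391
```

View pics/w5.png

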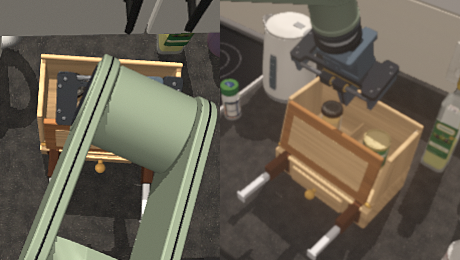

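No contact: the fingers hover behind the flap's edge, clear of the cabinet and jars. I'll descend 80 mm behind the flap.

>>> {"method": "servo_tool", "body": {"targets": [0.2,0,0.5,0,0,0,0.4,0,1,0,0,0,0.55,0,1.5,0,0,0,0.73,0,2,0,0,0,0.91,0,2.5,0,0,0,0.91,0,2.5,0,0,0,0.91,0,2.5,0,0,0]}}

```text
time: 11.67
position: [0.6387, -0.2075, 0.1712]
tool_rot: [0.036, 0.984, -0.006, 0.173]
force: [-0.6, -1.5, -0.4]
gripper_width: 0.0005
grasp_force: 0.0
```

>>> {"method": "servo_tool", "body": {"targets": [0.2,0,-0.05,0,0,0,0.4,0,-0.1,0,0,0,0.6,0,-0.14,0,0,0,0.8,0,-0.18,0,0,0,1,0,-0.23,0,0,0,1.2,0,-0.27,0,0,0,1.4,0,-0.32,0,0,0,1.6,0,-0.36,0,0,0,1.8,0,-0.41,0,0,0,2,0,-0.45,0,0,0]}}

```text
time: 12.5
position: [0.578, -0.2029, 0.1632]
tool_rot: [0.035, 0.984, -0.006, 0.173]
force: [0.9, -0.6, 1.1]
gripper_width: 0.0001
grasp_force: 0.3
```

>>> {"method": "servo_tool", "body": {"targets": [0.2,0,-0.05,0,0,0,0.4,0,-0.1,0,0,0,0.6,0,-0.14,0,0,0,0.8,0,-0.18,0,0,0,1,0,-0.23,0,0,0,1.2,0,-0.27,0,0,0,1.4,0,-0.32,0,0,0,1.6,0,-0.36,0,0,0,1.87,0,-0.42,0,0,0,1.87,0,-0.42,0,0,0,1.87,0,-0.42,0,0,0]}}

```text
time: 13.42
position: [0.5216, -0.1991, 0.1564]
tool_rot: [0.036, 0.984, -0.006, 0.173]
force: [0.5, 0.6, 0.9]
gripper_width: 0.0003
grasp_force: 0.0
```

```bash
python3 - <<'E'
from h import *
t=grab("top");s=grab("scene"); 
st=read_state();print(st["position"],st["force"])
cv2.imwrite("pics/w6.png",np.hstack([t["img"][40:300,200:420,::-1],s["img"][60:320,220:460,::-1]]))
E
```

```text
[ 0.52238674 -0.19922698  0.15662947] [-0.46339279  0.4548771   0.67518197]
```

View pics/w6.png

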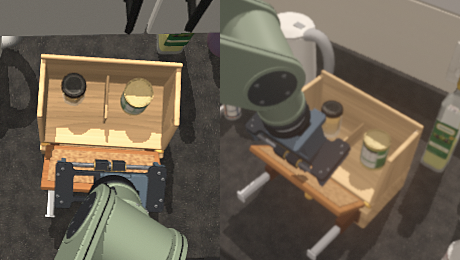

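The flap has tipped over and is sinking towards level, with the tool no longer touching it. I'll lift away and wait.

>>> {"method": "servo_tool", "body": {"targets": [-0.3,0,-0.8,0,0,0,-0.6,0,-1.6,0,0,0,-0.9,0,-2.4,0,0,0,-1.1,0,-3.1,0,0,0,-1.1,0,-3.1,0,0,0,-1.1,0,-3.1,0,0,0,-1.1,0,-3.1,0,0,0,-1.1,0,-3.1,0,0,0,-1.1,0,-3.1,0,0,0,-1.1,0,-3.1,0,0,0,-1.1,0,-3.1,0,0,0,-1.1,0,-3.1,0,0,0,-1.1,0,-3.1,0,0,0,-1.1,0,-3.1,0,0,0,-1.1,0,-3.1,0,0,0,-1.1,0,-3.1,0,0,0,-1.1,0,-3.1,0,0,0,-1.1,0,-3.1,0,0,0,-1.1,0,-3.1,0,0,0,-1.1,0,-3.1,0,0,0]}}

```text
time: 15.18
position: [0.5215, -0.199, 0.2552]
tool_rot: [0.035, 0.984, -0.006, 0.173]
force: [1.2, -0.4, 0.7]
gripper_width: 0.0008
grasp_force: 0.0
```

>>> {"method": "servo_tool", "body": {"targets": [0,1,0,0,0,0,0,2,0,0,0,0,0,3,0,0,0,0,0,4,0,0,0,0,0,5,0,0,0,0,0,6,0,0,0,0,0,7,0,0,0,0,0,7,0,0,0,0,0,7,0,0,0,0,0,7,0,0,0,0,0,7,0,0,0,0,0,7,0,0,0,0,0,7,0,0,0,0]}}

```text
time: 16.27
position: [0.5365, 0.0093, 0.2552]
tool_rot: [0.036, 0.984, -0.006, 0.173]
force: [1.3, -0.4, 0.3]
gripper_width: 0.0005
grasp_force: 0.0
```

```bash
python3 - <<'E'
from h import *
t=grab("top");s=grab("scene"); 
st=read_state();print(st["position"],st["force"],st["time"])
cv2.imwrite("pics/w7.png",cv2.resize(np.hstack([t["img"][60:280,220:400,::-1],s["img"][120:340,220:430,::-1]]),None,fx=2,fy=2))
E
```

```text
[0.53651456 0.00956206 0.25515949] [ 0.11576617  0.07007241 -0.10019112] 16.3667
```

View pics/w7.png

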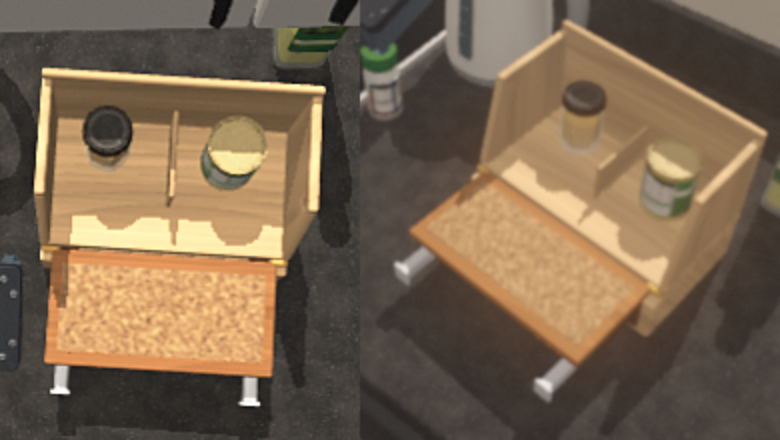

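The flap is down over both supports, with its free corners at crop (46,362) and (271,374) and both flanges showing in front. I'll check the level and the support extension by triangulation.

```bash
python3 - <<'E'
from h import *
t=grab("top");s=grab("scene")
b=lambda p:np.array([(p[:2]-[.571,-.2])@[.997,-.0757],(p[:2]-[.571,-.2])@[.0757,.997],p[2]]).round(4)
for a,c in(((243,241),(246,235)),((355.5,247),(330,299))):
    p,e=tri(t,a,s,c); print("corner",b(p),e)
for a in((249.5,256),(344.5,262)): print("tip",b(onz(t,a,.052)))
o=cv2.imread("pics/w7.png"); n=cv2.resize(np.hstack([t["img"][60:280,220:400,::-1],s["img"][120:340,220:430,::-1]]),None,fx=2,fy=2)
print("diff",np.abs(o.astype(int)-n).mean(), read_state()["force"])
E
```

```text
corner [-0.1103  0.1143  0.0815] 0.0010258188546801972
corner [-0.1119 -0.1145  0.0852] 0.0007741107022403647
tip [-0.1405  0.1011  0.052 ]
tip [-0.1436 -0.0985  0.052 ]
diff 0.718513986013986 [ 0.35504769 -0.35276242 -0.16904564]
```

The free corners measure 82–85 mm high (80 expected, so level within about 0.04 rad). The supports are about 61 and 65 mm out by image, nothing is moving and nothing is being touched. Handing in.

```bash
python3 -c "
from rig import finish_job; print(finish_job())"
```

```text
the job is handed in; nothing more can be done
None
```

The job is handed in, with no verdict returned: by image the supports are about 61 mm (left) and 65 mm (right) out, the flap rests level on them, and the drawer was shut when last visible and never touched.

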